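# Meter one bearing ball out of the feed box

## Task

On the electronics bench, use the longer, three-bay plywood feed box that holds the steel balls. Pull its bottom slide gate towards the robot just partway, so that only the ball in the rearmost bay (farthest from the gate's handle) drops out and rolls into the trough, while the next ball stays in its bay; then push the gate fully shut and let go. Leave the gate of the shorter two-bay box alone.

Things in the scene. Friction and masses are not known exactly. Their poses are not given: they have to be found in the camera images.
- feed_box: Fixed plywood box, 158 mm long, rim 120 mm high; origin on the table under its centre, +x to its rear (away from the robot, turned up to 17 deg). Three open bays 46 (x) by 44 mm, centres at x = 50 (rearmost), 0, -50 mm, each with one 28 mm ball lying on the gate (top 74 mm up). Released balls roll down a slope into the open trough along its +y side (y 28 to 100 mm, outer wall 36 mm high).
- gate (a joint): Slide gate under the feed box's bays: metres pulled out along the box's -x, 0 = shut at its stop, 0.12 = fully out; starts up to 8 mm ajar. About 3 N of friction, no spring. It bares the bays from the rear: the rearmost ball has dropped by 38 mm, the middle bay's ball begins to drop past 66 mm; 50 mm is best. The ball then takes about 1 s to roll into the trough.
- gate_grip (a point): Grip point on the gate's handle, moving with it: an upright black block 20 mm thick (box x) by 30 mm wide (box y), from 74 to 130 mm above the table, pinched from above. The point is on its centre line, 112 mm up; axes as the box's. When shut it lies at box x = -144, y = 0 mm, 65 mm before the box's front wall.
- ball1_center (a point): Centre of the 28 mm, 90 g steel ball that starts in the rearmost bay: the one to let out. Its axes mean nothing.
- ball2_center (a point): Centre of the 28 mm steel ball in the middle bay, which must stay there. Its axes mean nothing.
- small_gate (a joint): Slide gate of the other, shorter box (108 mm, two bays with black spacers, same make and handle; the two boxes may swap sides): metres pulled out, starts 0 to 5 mm ajar. To be left as it is.
Things that resemble listed ones, but are neither listed nor needed, are in the scene too. What is shaped like the part that bears ball1_center but yellow is not meant.

How it is judged:
By the outcome, as a careful person would: the job done as asked, in the order asked, and still so for the second after the job is handed in, with the robot touching nothing.
It also fails if it takes over 32 s, if anything falls off the work surface, if the arm or the gripper's body presses on something with over 40 N, if the wrist force passes 120 N, or if a joint passes its speed limit or range.

## Robot

A 6-joint arm with a two-finger parallel gripper is mounted at the origin on the work surface. World frame = base frame: x ahead of the robot, y to its left, z up, the work surface at z = 0. Lengths are in mm, angles in rad, forces in N, time in s.
With the tool pointing down it reaches from about 350 to 975 mm from the base axis. Payload 7.1 kg.
Tool frame: the origin (TCP) lies between the finger pads; the fingertips stand 19 mm ahead of it and the grasp point (between the pads) is the TCP; z points along the fingers, y is the line along which they close (so a half turn about z gives the same grasp; the last joint's range is limited). The gripper opens to 88 mm and grips with 3 to 60 N. Pads are 20 mm wide; open, the fingers measure 115 mm over their backs; the gripper's body (75 mm by 178 mm) begins 61 mm behind the grasp point.
Start: joints at [-1.341, 0.423, 1.63, -0, 1.089, -0.019], TCP at [153.92, -605.734, 241.675] pointing down, gripper open.
Joint ranges: [-3, 3], [-0.9, 2.11], [0.09, 2.58], [-1.31, 4.45], [0.11, 2.69], [-2.54, 2.54]. Speed limits (rad/s): [2.39, 2.39, 3.01, 3.14, 3.14, 3.14].

## Interface

Orientations are given as a rotation vector (axis times angle).
In Python, from workcell import ctrl gives the robot as it stands.
- The arm moves only by the tool arm_command, never from a script. Its argument "series" is a list of rows, each an object with "linear": the shift along the tool's x, y, z in m, a list of three; "turn": the turn about the tool's z in rad. A call has 1 to 10 rows; each row shifts and turns the commanded pose from where the row before left it, along the tool's axes as they then stand; what a row does not reach is not made up. A row lasts 1/10 s, in which the tool goes at most 50 mm and 8.59 degrees, less where a joint would pass 70% of its speed; a pose out of reach is approached as far as the arm can. A call with a gripper value outside its range is refused whole. "jaw" is the opening, from -1 (shut) to 1 (fully open), set as the call begins (left out, the last holds). The fingers move at their own pace and stop on an object; the grip force is fixed at half the most. Time passes only in rows, so rows that do not move let the fingers close. It gives the time, the measured TCP pose, the force, the opening and the grip force at its end, in the units of the state.
- ctrl.get_obs(): the state, without advancing time (a new reading comes with each control period).
- ctrl.get_image(name): name is "side" or "top"; returns a dict with "frame" (480x640x3 uint8, blue, green, red), "fx", "fy", "cx", "cy" (pixels), "rvec" (rotation vector, rad) and "tvec" (3), from world to camera coordinates, as OpenCV has them. Camera axes: x right, y down, z forward; pixel columns grow to the right and rows downward; lengths in mm; the calibration is good to about 2 mm. A picture is of the moment at which its call begins. There is no depth.
- ctrl.close_job(): hands the job in; it is judged then, once.
The state is a dict: "t": time; "qpos": joint angles; "qvel": joint speeds; "joint_torque": joint torques, N m; "ee_pos": TCP position; "orientation": TCP orientation; "ft_force": force on the tool from outside, world axes, zero at the start; "moment": the same for the moment, N m; "width": finger opening in mm; "grasp_force": force on a finger pad.
Only numpy, scipy, OpenCV 4.12 (cv2) and the standard library are available. Lean on these libraries where they do the work, as an engineer would, in place of code of your own. Each camera call takes 0.05 s, during which the arm holds its last target. There are 200 camera calls.

## Working session

There is one attempt and no reset: what is moved stays moved. The work goes in short steps, Python scripts to look and compute and a tool call to move; the robot and the scene stay as the last step left them, time stands still between calls to the robot, and variables do not carry over. Pictures are saved under pics/ and viewed, at most 10 in all, crops included, and the job is handed in when it is done.

Besides the shell and the picture viewer there is one more tool, called after ">>>" by a JSON object that holds its "fn" and its "kwargs", one argument or row to a line. arm_command: Moves the arm, as the interface text tells. Its arguments: {"type":"object","properties":{"series":{"type":"array"},"jaw":{"type":"number"}},"required":["series"]}

```bash
mkdir -p pics; cat > h.py <<'E'
import numpy as np, cv2
from workcell import ctrl
def cam(n):
    d=ctrl.get_image(n); d['R']=cv2.Rodrigues(np.array(d['rvec'],float))[0]; d['t']=np.array(d['tvec'],float).ravel(); return d
def px(d,u,v,z):
    r=d['R'].T@np.array([(u-d['cx'])/d['fx'],(v-d['cy'])/d['fy'],1.]); c=-d['R'].T@d['t']
    return c+r*(z-c[2])/r[2]
def proj(d,p):
    q=d['R']@np.array(p,float)+d['t']; return np.array([d['fx']*q[0]/q[2]+d['cx'],d['fy']*q[1]/q[2]+d['cy']])
E
python3 - <<'E'
from h import *
import pickle
for n in('top','side'):
    d=cam(n); cv2.imwrite(f'pics/{n}0.png',d['frame']); pickle.dump(d,open(n+'.pkl','wb'))
    print(n,(-d['R'].T@d['t']).round(),d['fx'])
o=ctrl.get_obs(); print(o['t'],o['orientation'],o['ft_force'],o['width'])
E
```

```text
top [577. -21. 818.] 447.7287033057077
side [879. 562. 487.] 469.4898697718017
0.1 [-3.11598613e+00 -3.89616751e-01  1.90299665e-04] [ 0.24524235 -0.34808775 -0.2761132 ] 87.82295047564605
```

View pics/top0.png

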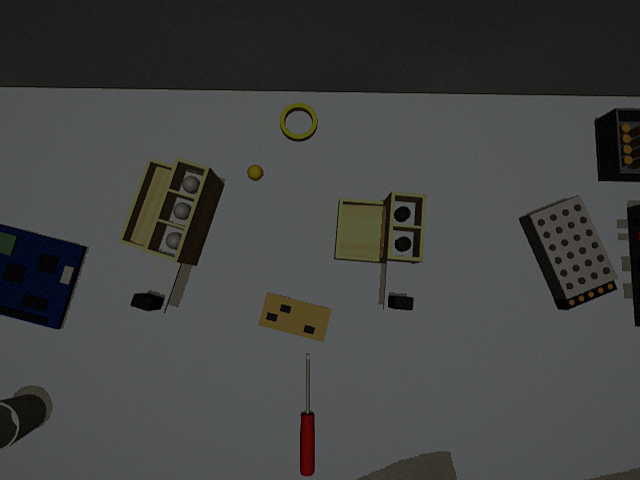

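View pics/side0.png

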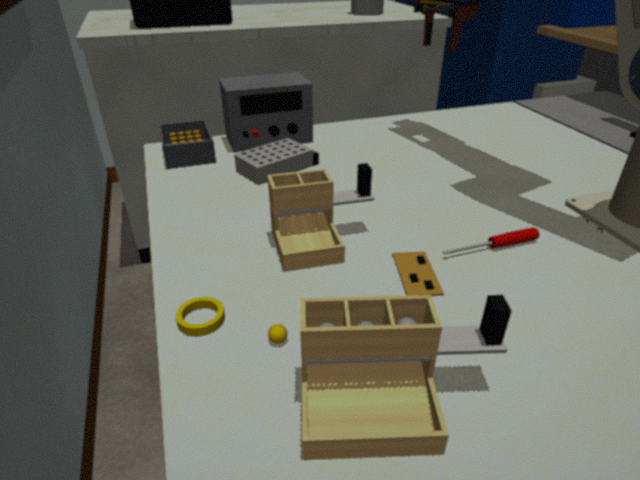

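Top view: the three-bay box with steel balls is at (175,210), with balls at (190,184), (181,210) and (173,241) and its handle at about (148,300). The two-bay box at (405,225), handle (400,302), has black spacers and stays untouched. The yellow ball at (255,172) is a decoy. The left box fits because it is longer, has three bays and holds the steel balls. I'll confirm with an enlarged crop.

```bash
python3 - <<'E'
import pickle,cv2,numpy as np
t=pickle.load(open('top.pkl','rb'))['frame'][145:325,105:245]; s=pickle.load(open('side.pkl','rb'))['frame'][280:400,290:520]
a=cv2.resize(t,None,fx=3,fy=3,interpolation=cv2.INTER_CUBIC)
a=cv2.convertScaleAbs(a,alpha=1.8,beta=25)
b=cv2.resize(s,None,fx=1.6,fy=1.6,interpolation=cv2.INTER_CUBIC)
b=cv2.convertScaleAbs(b,alpha=1.2,beta=20)
im=np.zeros((540,420+b.shape[1],3),np.uint8); im[:,:420]=a; im[:b.shape[0],420:]=b
print(im.shape); cv2.imwrite('pics/crop1.png',im)
E
```

```text
(540, 788, 3)
```

View pics/crop1.png

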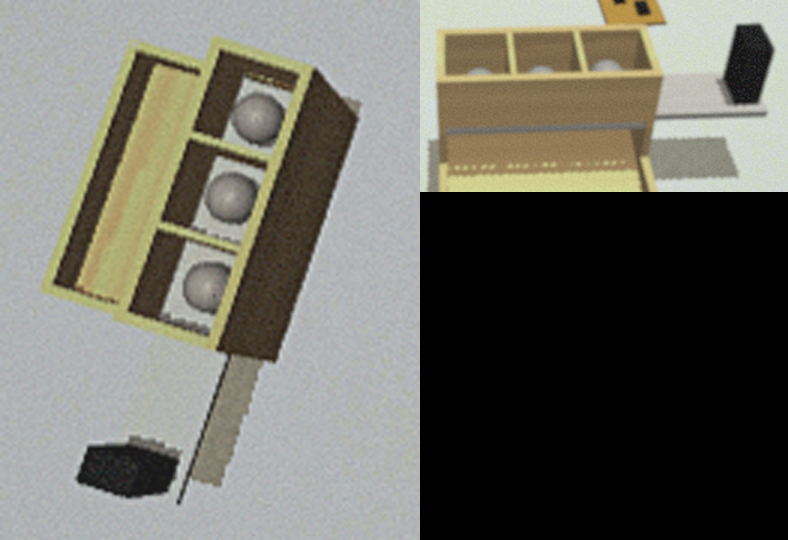

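The crop confirms it: three bays each holding a steel ball, and a black handle whose top face runs (78,482)-(130,497)-(90,447) in crop pixels. The rim corners are (213,38), (314,67), (216,348) and (115,318).

```bash
python3 - <<'E'
from h import *
import pickle
d=pickle.load(open('top.pkl','rb'));s=pickle.load(open('side.pkl','rb'))
f=lambda x,y,z:px(d,x/3+105-.33,y/3+145-.33,z)
RL,RR,FR,FL=[f(*c,120) for c in((213,38),(314,67),(216,348),(115,318))]
print(RL,RR,FR,FL,np.linalg.norm(RL-FL),np.linalg.norm(RL-RR))
ax=(RL+RR-FR-FL);ax/=np.linalg.norm(ax); c=(RL+RR+FR+FL)/4
yaw=np.arctan2(ax[1],ax[0]); ay=np.array([-ax[1],ax[0],0]); print('c',c,'yaw',yaw,np.degrees(yaw))
for p in((78,482),(130,497),(90,447)):
    w=f(*p,130)-c; print('handle corner in box',w@ax,w@ay)
g=c-144*ax; g[2]=112; print('grip if shut',g)
# side: handle top corners by reprojection
for off in (0,8):
  for dx in(-10,10):
    for dy in(-15,15):
      p=c+(-144-off+dx)*ax+dy*ay;p[2]=130;print(off,dx,dy,'side',proj(s,p).round(1),'top crop',((proj(d,p)-[104.67,144.67])*3).round())
E
```

```text
[779.70578177 197.19039172 120.        ] [764.69008464 143.61359994 120.        ] [615.83184685 188.95077741 120.        ] [630.93325353 241.2915286  120.        ] 155.17143883948344 55.641205745049206
c [697.7902417  192.76157442 120.        ] yaw -0.29191627637332945 -16.725570607366286
handle corner in box -160.9320151152907 13.397342480593402
handle corner in box -160.39897105000122 -13.805528929350746
handle corner in box -142.74888676133995 13.555855565941776
grip if shut [559.88228367 234.20304052 112.        ]
0 -10 -15 side [497.4 292.5] top crop [137. 485.]
0 -10 15 side [506.4 309.5] top crop [ 80. 468.]
0 10 -15 side [480.8 292.9] top crop [150. 447.]
0 10 15 side [489. 310.] top crop [ 93. 429.]
8 -10 -15 side [504.  292.3] top crop [131. 501.]
8 -10 15 side [513.4 309.3] top crop [ 74. 483.]
8 10 -15 side [487.4 292.8] top crop [145. 462.]
8 10 15 side [496.  309.8] top crop [ 88. 445.]
```

>>> {"fn": "arm_command", "kwargs": {
  "series": [
    {"linear":[0.0298,-0.0359,0],"turn":0},
    {"linear":[0.0298,-0.0359,0],"turn":0},
    {"linear":[0.0298,-0.0359,0],"turn":0},
    {"linear":[0.0298,-0.0359,0],"turn":0},
    {"linear":[0.0298,-0.0359,0],"turn":0},
    {"linear":[0.0298,-0.0359,0],"turn":0},
    {"linear":[0.0298,-0.0359,0],"turn":0},
    {"linear":[0.0298,-0.0359,0],"turn":0},
    {"linear":[0.0298,-0.0359,0],"turn":0},
    {"linear":[0.0298,-0.0359,0],"turn":0}
  ],
  "jaw": 1
}}

```text
t: 1.1
ee_pos: [354.6, -182.6, 241.7]
orientation: [3.117, 0.389, 0.0]
ft_force: [0.6, -0.5, -0.6]
width: 87.7
grasp_force: 0.0
```

>>> {"fn": "arm_command", "kwargs": {
  "series": [
    {"linear":[0.0298,-0.0359,0],"turn":0},
    {"linear":[0.0298,-0.0359,0],"turn":0},
    {"linear":[0.0298,-0.0359,0],"turn":0},
    {"linear":[0.0298,-0.0359,0],"turn":0},
    {"linear":[0.0298,-0.0359,0],"turn":0},
    {"linear":[0.0298,-0.0359,0],"turn":0},
    {"linear":[0.0298,-0.0359,0],"turn":0},
    {"linear":[0.0298,-0.0359,0],"turn":0},
    {"linear":[0.0298,-0.0359,0],"turn":0},
    {"linear":[0.0298,-0.0359,0],"turn":0}
  ]
}}

```text
t: 2.1
ee_pos: [555.0, 238.8, 241.3]
orientation: [3.117, 0.39, -0.001]
ft_force: [0.2, 0.3, -0.1]
width: 88.0
grasp_force: 0.0
```

>>> {"fn": "arm_command", "kwargs": {
  "series": [
    {"linear":[0,0,0],"turn":0.135},
    {"linear":[0,0,0],"turn":0.135},
    {"linear":[0,0,0],"turn":0.135},
    {"linear":[0,0,0],"turn":0.136},
    {"linear":[0,0,0],"turn":0},
    {"linear":[0,0,0],"turn":0}
  ]
}}

```text
t: 2.7
ee_pos: [554.6, 236.8, 241.4]
orientation: [3.109, -0.452, -0.001]
ft_force: [0.0, -0.2, 0.6]
width: 87.7
grasp_force: 0.0
```

>>> {"fn": "arm_command", "kwargs": {
  "series": [
    {"linear":[0,0,0.03],"turn":0},
    {"linear":[0,0,0.03],"turn":0},
    {"linear":[0,0,0.025],"turn":0},
    {"linear":[0,0,0],"turn":0}
  ]
}}

```text
t: 3.1
ee_pos: [552.5, 235.9, 153.4]
orientation: [3.105, -0.453, -0.009]
ft_force: [-0.2, -0.1, 0.1]
width: 87.9
grasp_force: 0.0
```

```bash
python3 - <<'E'
from h import *
a=cam('side')['frame'][180:420,300:600];b=cam('top')['frame'][150:390,80:280]
a,b=[cv2.convertScaleAbs(cv2.resize(i,None,fx=1.6,fy=1.6,interpolation=cv2.INTER_CUBIC),alpha=1.5,beta=20) for i in(a,b)]
cv2.imwrite('pics/pre.png',np.hstack([a,b]))
E
```

```text
(no output)
```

View pics/pre.png

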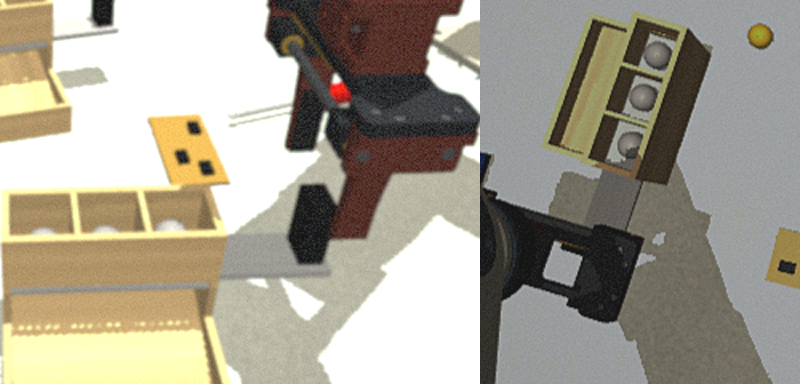

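The side view shows the near fingertip bottom at about (507-530,328) px and the handle top at about (484-511,296-310). I'll check this against the projection.

```bash
python3 - <<'E'
from h import *
import pickle
s=pickle.load(open('side.pkl','rb'))
ax=np.array([.9577,-.2878,0]);ay=np.array([.2878,.9577,0]);T=np.array([552.5,235.9,153.4])
for sg in(1,-1):
  for dx in(-10,10):
    for dy in (44,57):
      p=T+dx*ax+sg*dy*ay;p[2]=134.4;print(sg,dx,dy,proj(s,p).round())
E
```

```text
1 -10 44 [524. 324.]
1 -10 57 [528. 333.]
1 10 44 [505. 325.]
1 10 57 [510. 333.]
-1 -10 44 [496. 274.]
-1 -10 57 [492. 268.]
-1 10 44 [480. 275.]
-1 10 57 [477. 268.]
```

The fingers are where expected. Descend and grip.

>>> {"fn": "arm_command", "kwargs": {
  "series": [
    {"linear":[0,0,0.02],"turn":0},
    {"linear":[0,0,0.02],"turn":0},
    {"linear":[0,0,0],"turn":0},
    {"linear":[0,0,0],"turn":0}
  ]
}}

```text
t: 3.6
ee_pos: [555.5, 237.2, 118.1]
orientation: [-3.107, 0.456, -0.002]
ft_force: [0.3, -0.3, 0.1]
width: 87.7
grasp_force: 0.0
```

>>> {"fn": "arm_command", "kwargs": {
  "series": [
    {"linear":[0,0,0],"turn":0},
    {"linear":[0,0,0],"turn":0},
    {"linear":[0,0,0],"turn":0},
    {"linear":[0,0,0],"turn":0},
    {"linear":[0,0,0],"turn":0},
    {"linear":[0,0,0],"turn":0},
    {"linear":[0,0,0],"turn":0},
    {"linear":[0,0,0],"turn":0}
  ],
  "jaw": -1
}}

```text
t: 4.4
ee_pos: [554.7, 236.9, 116.6]
orientation: [-3.108, 0.458, 0.0]
ft_force: [0.4, -0.5, -0.3]
width: 29.9
grasp_force: 30.0
```

Gripped at 30 mm. The gate is about 6 mm ajar, so pull 44 mm to reach about 50.

>>> {"fn": "arm_command", "kwargs": {
  "series": [
    {"linear":[-0.006,0,0],"turn":0},
    {"linear":[-0.008,0,0],"turn":0},
    {"linear":[-0.008,0,0],"turn":0},
    {"linear":[-0.008,0,0],"turn":0},
    {"linear":[-0.008,0,0],"turn":0},
    {"linear":[-0.006,0,0],"turn":0},
    {"linear":[0,0,0],"turn":0},
    {"linear":[0,0,0],"turn":0},
    {"linear":[0,0,0],"turn":0},
    {"linear":[0,0,0],"turn":0}
  ]
}}

```text
t: 5.4
ee_pos: [512.5, 249.7, 116.7]
orientation: [-3.108, 0.458, 0.001]
ft_force: [-3.2, 2.4, -1.2]
width: 29.6
grasp_force: 30.0
```

>>> {"fn": "arm_command", "kwargs": {
  "series": [
    {"linear":[0,0,0],"turn":0},
    {"linear":[0,0,0],"turn":0},
    {"linear":[0,0,0],"turn":0},
    {"linear":[0,0,0],"turn":0},
    {"linear":[0,0,0],"turn":0},
    {"linear":[0,0,0],"turn":0},
    {"linear":[0,0,0],"turn":0},
    {"linear":[0,0,0],"turn":0},
    {"linear":[0,0,0],"turn":0},
    {"linear":[0,0,0],"turn":0}
  ]
}}

```text
t: 6.4
ee_pos: [512.7, 249.6, 116.7]
orientation: [-3.108, 0.457, -0.0]
ft_force: [-0.5, 3.6, -2.8]
width: 29.8
grasp_force: 30.0
```

```bash
python3 - <<'E'
from h import *
a=cam('side')['frame'][240:480,290:560];b=cam('top')['frame'][150:390,80:280]
a,b=[cv2.convertScaleAbs(cv2.resize(i,None,fx=1.6,fy=1.6,interpolation=cv2.INTER_CUBIC),alpha=1.3,beta=20) for i in(a,b)]
cv2.imwrite('pics/pulled.png',np.hstack([a,b]))
E
```

```text
(no output)
```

View pics/pulled.png

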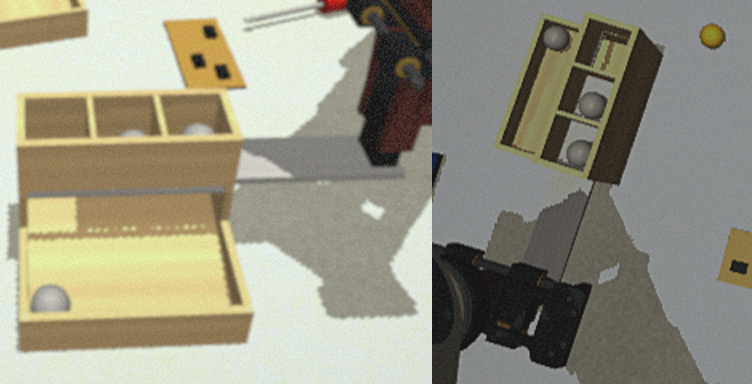

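The ball is in the trough (side crop (50,300)), the rearmost bay is empty and the other two balls are still in theirs. Push the gate back.

>>> {"fn": "arm_command", "kwargs": {
  "series": [
    {"linear":[0.006,0,0],"turn":0},
    {"linear":[0.008,0,0],"turn":0},
    {"linear":[0.008,0,0],"turn":0},
    {"linear":[0.008,0,0],"turn":0},
    {"linear":[0.008,0,0],"turn":0},
    {"linear":[0.006,0,0],"turn":0},
    {"linear":[0.002,0,0],"turn":0},
    {"linear":[0.001,0,0],"turn":0},
    {"linear":[0,0,0],"turn":0},
    {"linear":[0,0,0],"turn":0}
  ]
}}

```text
t: 7.5
ee_pos: [558.0, 235.9, 116.7]
orientation: [3.108, -0.457, 0.001]
ft_force: [0.7, 2.1, -3.5]
width: 29.6
grasp_force: 30.0
```

>>> {"fn": "arm_command", "kwargs": {
  "series": [
    {"linear":[0.001,0,0],"turn":0},
    {"linear":[0.001,0,0],"turn":0},
    {"linear":[0,0,0],"turn":0},
    {"linear":[0,0,0],"turn":0}
  ]
}}

```text
t: 7.9
ee_pos: [559.4, 235.5, 116.6]
orientation: [3.108, -0.457, -0.001]
ft_force: [-1.9, 3.2, -2.0]
width: 29.6
grasp_force: 30.0
```

>>> {"fn": "arm_command", "kwargs": {
  "series": [
    {"linear":[0.001,0,0],"turn":0},
    {"linear":[0.001,0,0],"turn":0},
    {"linear":[0,0,0],"turn":0},
    {"linear":[0,0,0],"turn":0}
  ]
}}

```text
t: 8.3
ee_pos: [561.6, 234.8, 116.7]
orientation: [3.108, -0.457, 0.0]
ft_force: [-1.1, 2.2, -1.9]
width: 30.1
grasp_force: 30.0
```

>>> {"fn": "arm_command", "kwargs": {
  "series": [
    {"linear":[0.001,0,0],"turn":0},
    {"linear":[0,0,0],"turn":0},
    {"linear":[0,0,0],"turn":0}
  ]
}}

```text
t: 8.6
ee_pos: [562.0, 234.7, 116.7]
orientation: [3.108, -0.457, -0.001]
ft_force: [-4.2, 3.7, -0.6]
width: 29.5
grasp_force: 30.0
```

>>> {"fn": "arm_command", "kwargs": {
  "series": [
    {"linear":[0.001,0,0],"turn":0},
    {"linear":[0,0,0],"turn":0},
    {"linear":[0,0,0],"turn":0}
  ]
}}

```text
t: 8.9
ee_pos: [562.0, 234.6, 116.7]
orientation: [3.108, -0.457, -0.004]
ft_force: [-7.4, 5.1, 1.8]
width: 30.1
grasp_force: 30.0
```

>>> {"fn": "arm_command", "kwargs": {
  "series": [
    {"linear":[0.001,0,0],"turn":0},
    {"linear":[0,0,0],"turn":0},
    {"linear":[0,0,0],"turn":0}
  ]
}}

```text
t: 9.2
ee_pos: [562.1, 234.6, 116.6]
orientation: [3.108, -0.458, -0.007]
ft_force: [-11.0, 7.2, 3.4]
width: 29.8
grasp_force: 30.0
```

It's at the stop: the force climbs while the position holds. Release and lift.

>>> {"fn": "arm_command", "kwargs": {
  "series": [
    {"linear":[0,0,0],"turn":0},
    {"linear":[0,0,0],"turn":0},
    {"linear":[0,0,0],"turn":0},
    {"linear":[0,0,0],"turn":0},
    {"linear":[0,0,0],"turn":0}
  ],
  "jaw": 1
}}

```text
t: 9.7
ee_pos: [564.6, 233.8, 116.7]
orientation: [3.108, -0.458, 0.001]
ft_force: [-0.3, 0.6, 0.4]
width: 66.4
grasp_force: 0.0
```

>>> {"fn": "arm_command", "kwargs": {
  "series": [
    {"linear":[0,0,-0.015],"turn":0},
    {"linear":[0,0,-0.03],"turn":0},
    {"linear":[0,0,-0.04],"turn":0},
    {"linear":[-0.03,0,-0.03],"turn":0},
    {"linear":[-0.04,0,0],"turn":0},
    {"linear":[-0.04,0,0],"turn":0},
    {"linear":[-0.03,0,0],"turn":0},
    {"linear":[0,0,0],"turn":0}
  ]
}}

```text
t: 10.5
ee_pos: [427.3, 274.7, 232.7]
orientation: [3.109, -0.454, -0.001]
ft_force: [0.2, 0.2, 0.2]
width: 87.9
grasp_force: 0.0
```

```bash
python3 - <<'E'
from h import *
a=cam('side')['frame'][240:480,290:560];b=cam('top')['frame'][150:390,80:280]
a,b=[cv2.convertScaleAbs(cv2.resize(i,None,fx=1.6,fy=1.6,interpolation=cv2.INTER_CUBIC),alpha=1.3,beta=20) for i in(a,b)]
cv2.imwrite('pics/end.png',np.hstack([a,b]))
E
```

```text
(no output)
```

View pics/end.png

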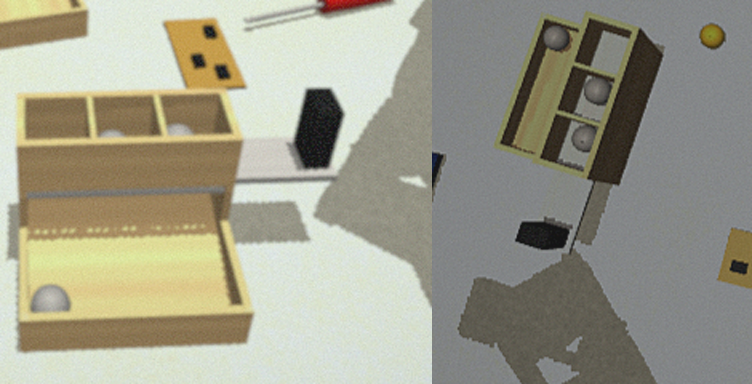

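The gate is shut (handle corner at about u=504, 506 predicted for shut), one ball is in the trough, and balls 2 and 3 are in their bays.

```bash
python3 -c "
from workcell import ctrl
print(ctrl.close_job())"
```

```text
the job is handed in; nothing more can be done
None
```

The job is handed in: only the rearmost ball rolled into the trough, the other two stayed in their bays, the gate was pushed back to its stop and released at about 10 s, and the two-bay box was not touched.

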